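# Thread the guide pin through both bushings of a slide unit and hold it there

## Robot

A 6-joint arm with a two-finger parallel gripper is mounted at the origin on a cart in front of the work surface, level with it; the furniture and walls round the work are solid. World frame = base frame: x ahead of the robot, y to its left, z up, the work surface at z = 0. Lengths are in m, angles in rad, forces in N, time in s.
With the tool pointing down it reaches from about 0.3 to 0.875 m from the base axis. Payload 6.4 kg.
Tool frame: the origin (TCP) lies midway between the tips of the shut fingers; the grasp point (between the pads) lies 19 mm behind it; z points along the fingers, y is the line along which they close (so a half turn about z gives the same grasp; the last joint's range is limited). The gripper opens to 85 mm and grips with 20 to 120 N. Pads are 22 mm wide; open, the fingers measure 114 mm over their backs; the gripper's body (76 mm by 85 mm) begins 54 mm behind the grasp point. The pads swing forward as they close: fully open they stand 13 mm farther back than shut.
Start: joints at [-1.458, 0.181, 1.607, -0, 1.354, -0.206], TCP at [0.18, -0.546, 0.231] pointing down, gripper open.
Joint ranges: [-2.99, 2.99], [-0.89, 2.07], [0.3, 2.58], [-1.14, 4.28], [0, 2.63], [-3.12, 3.12]. Speed limits (rad/s): [2.57, 2.57, 3.01, 3.14, 3.14, 3.14].

## Interface

Orientations are given as a unit quaternion [w, x, y, z].
In Python, from station import manip gives the robot as it stands.
- The arm moves only by the shell command python3 -m pendant 'ROWS' [FORCE]. ROWS is a JSON object whose one key "commands" holds one flat list of numbers, 5 for each row, row after row: the shift along the tool's x, y, z in mm, then the turn about the tool's z in rad, then the opening, from -1 (shut) to 1 (fully open). In form: {"commands": [tx, ty, tz, spin, gripper, tx, ty, tz, spin, gripper, ...]}. A call has 1 to 5 rows; each row is the pose to reach, as a shift and turn from the pose commanded when the call began, along the tool's axes at that moment; what a row does not reach only later rows make up. A row lasts 1/8 s, in which the tool goes at most 62.5 mm and 10.7 degrees, less where a joint would pass 70% of its speed; a pose out of reach is approached as far as the arm can. A call with a gripper value outside its range is refused whole. The fingers move at their own pace and stop on an object; FORCE is the grip in N (left out, the last holds). Time passes only in rows, so rows that repeat a pose let the fingers close. It gives the time, the measured TCP pose, the force, the opening and the grip force at its end, in the units of the state.
- manip.read_state(): the state, without advancing time (a new reading comes with each control period).
- manip.snapshot(name): name is "side" or "top"; returns the picture (384x512x3 uint8, red, green, blue); there is no depth.
- manip.camera_model(name): a dict with "mtx" (3x3 intrinsics, pixels), "rvec" (rotation vector, rad) and "tvec" (3), from world to camera coordinates, as OpenCV has them. Camera axes: x right, y down, z forward; pixel columns grow to the right and rows downward; lengths in m; the calibration is good to about 2 mm. A picture is of the moment at which its call begins. camera_model takes no time and is no camera call.
- manip.finish_job(): hands the job in; it is judged then, once.
The state is a dict: "time": time; "q": joint angles; "qd": joint speeds; "joint_efforts": joint torques, N m; "position": TCP position; "tcp_rot": TCP orientation; "contact_force": force on the tool from outside, world axes, zero at the start; "ft_torque": the same for the moment, N m; "opening": finger opening in m; "grasp_force": force on a finger pad.
Only numpy, scipy, OpenCV 4.12 (cv2) and the standard library are available. Lean on these libraries where they do the work, as an engineer would, in place of code of your own. Each camera call takes 0.05 s, during which the arm holds its last target. There are 200 camera calls.

## Task

Slide the carriage by its black knob fully home against its blue stop, so that its bushing comes into line under the fixed one. Then take the red-handled steel pin out of the grey stand, thread it point down through the upper bushing and on through the carriage's bushing, and finish holding it still there, not let go, with its point about midway between the underside of the carriage's bushing and the base plate, so that I can fit a clip to the point. Leave the glass beaker, the white dish and the dropper bottle where they are.

Things in the scene. Friction and masses are not known exactly. Their poses are not given: they have to be found in the camera images.
- slide_unit: Fixed unit. Origin on the worktop below the upper bushing's axis; z up, slide along y. Grey base plate x -40..75, y -48..168, top z 10 mm; two steel rails along y; blue column at x 46..70 mm with an arm (z 101..115, y -22..22, from x -22 mm) carrying the upper bushing; blue carriage stop at y -31 mm, 56 mm high.
- upper_mouth (a point): Centre of the top of the fixed upper brass bushing: vertical bore of 13 mm, its mouth flared to about 19 mm over the top 4 mm, 22 mm long (z 97 to 119 mm).
- lower_mouth (a point): Centre of the top of the carriage's brass bushing, of the same bore and flared mouth, 20 mm long: its top is 58 mm and its underside 38 mm above the worktop (28 mm above the base plate). It moves with the carriage.
- carriage (a joint): Aluminium carriage (60 x 138 x 12 mm, top 52 mm above the worktop) on the rails, in m along the slide unit's +y: 0 = home against the stop, bushings in line; 0.05 = farthest out. Stays where it is left; slides with about 2.5 N plus 4 N per m/s.
- knob_grip (a point): Point on the axis of the carriage's black upright round knob, 18 mm across, straight-sided from 68 to 98 mm above the worktop, top at 102 mm; this point is 85 mm above the worktop and 90 mm from the lower bushing's axis towards the slide unit's +y. Pushing the knob towards -y drives the carriage home.
- pin: Loose pin, 154 mm long, about 0.1 kg: steel shank 10 mm thick, 110 mm long with a 5 mm tapered point, then a collar 26 mm across, 4 mm thick, then a round red grip 20 mm across, 40 mm long. Origin at the point; z along the pin to the grip. It hangs point down in the stand by its collar, point 10 mm above the worktop; lift it over 110 mm to free it.
- pin_point (a point): The very point of the pin (the body's origin).
- pin_grip (a point): On the pin's axis in the middle of the red grip's length, 136 mm above the point.
- pin_stand: Grey bridge-shaped stand for the pin, fixed to the worktop, 76 x 80 mm at the foot and 60 x 64 mm at the top, top at 120 mm with a 13 mm vertical through hole at the centre. Origin on the worktop below the hole.
- beaker: Bystander: small glass beaker, 51 mm across, 68 mm high. Origin at the centre of its underside.
- dish: Bystander: white evaporating dish, 87 mm across, 30 mm high. Origin at the centre of its underside.
- bottle: Bystander: amber dropper bottle, 39 mm across, 110 mm high. Origin at the centre of its underside.

How it is judged:
By the outcome, as a careful person would: the job done as asked, in the order asked, and still so for the second after the job is handed in, while the arm keeps its last pose, push and grip.
It also fails if it takes over 58 s, if anything falls off the work surface, if the arm or the gripper's body presses on something with over 40 N, if the wrist force passes 120 N, or if a joint passes its speed limit or range.

## Working session

There is one attempt and no reset: what is moved stays moved. The work goes in short steps, Python scripts to look and compute and a shell command to move; the robot and the scene stay as the last step left them, time stands still between calls to the robot, and variables do not carry over. Pictures are saved under pics/ and viewed, at most 10 in all, crops included, and the job is handed in when it is done.

```bash
mkdir -p pics && ls && python3 - <<'E'
from station import manip
import cv2
for n in("side","top"):
    cv2.imwrite(f"pics/{n}0.png",manip.snapshot(n)[:,:,::-1]); print(n,manip.camera_model(n))
print(manip.read_state())
E
```

```text
pics
side {'mtx': array([[364.32499046,   0.        , 262.14958139],
       [  0.        , 364.32499046, 188.64408419],
       [  0.        ,   0.        ,   1.        ]]), 'rvec': array([-0.05236319, -2.5706287 ,  1.79317135]), 'tvec': array([0.57527726, 0.09573897, 1.14671858])}
top {'mtx': array([[346.52425411,   0.        , 257.52117437],
       [  0.        , 346.52425411, 190.20875608],
       [  0.        ,   0.        ,   1.        ]]), 'rvec': array([ 2.14745761, -2.09020506,  0.1677293 ]), 'tvec': array([0.04173246, 0.57329863, 1.0473551 ])}
{'time': 0.1, 'q': array([-1.45829737e+00,  1.81501314e-01,  1.60787595e+00, -1.52579504e-05,
        1.35381663e+00, -2.06289167e-01]), 'qd': array([ 0.00032442, -0.00058588, -0.00269154, -0.00061867, -0.00125029,
        0.00053082]), 'joint_efforts': array([ 5.78044364e-04, -4.45877123e+01, -3.52236307e+01, -3.05594831e-04,
        4.11580782e-03,  2.85843191e-05]), 'position': array([ 0.18017602, -0.54552671,  0.23047031]), 'tcp_rot': array([-8.00087473e-04,  9.87323061e-01,  1.58721557e-01,  3.00907405e-05]), 'contact_force': array([-0.23493973,  0.07962097, -0.42524454]), 'ft_torque': array([ 0.01639905, -0.04822191,  0.00695929]), 'grasp_force': 0.0, 'opening': 0.08505315196443353}
```

View pics/side0.png

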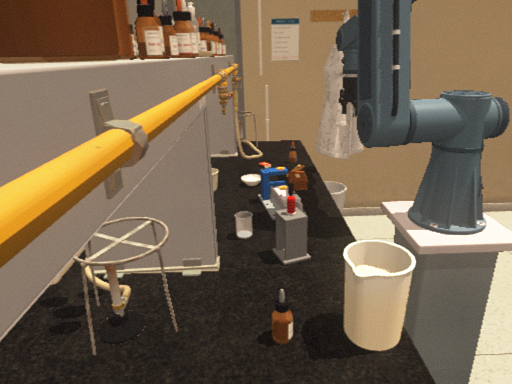

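View pics/top0.png

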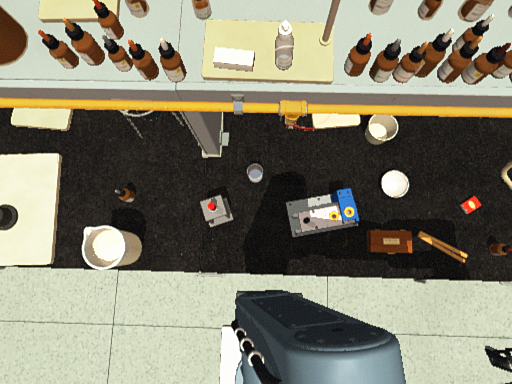

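The side view shows the pin's red grip at about (291,203) and the slide unit behind it near (272,190). The top view shows the red grip at (212,206), the slide unit around (322,212), and the black knob near (306,219). I'll enlarge both next.

```bash
python3 - <<'E'
import cv2,numpy as np
t=cv2.imread("pics/top0.png");s=cv2.imread("pics/side0.png")
a=cv2.resize(t[175:250,280:370],None,fx=8,fy=8,interpolation=cv2.INTER_CUBIC)
cv2.imwrite("pics/t1.png",a)
b=cv2.resize(s[155:270,245:320],None,fx=5,fy=5,interpolation=cv2.INTER_CUBIC)
c=cv2.resize(t[180:240,190:245],None,fx=7,fy=7,interpolation=cv2.INTER_CUBIC)
o=np.zeros((575,375+385,3),np.uint8);o[:575,:375]=b;o[:420,375:]=c
cv2.imwrite("pics/s1.png",o)
E
```

```text
(no output)
```

View pics/t1.png

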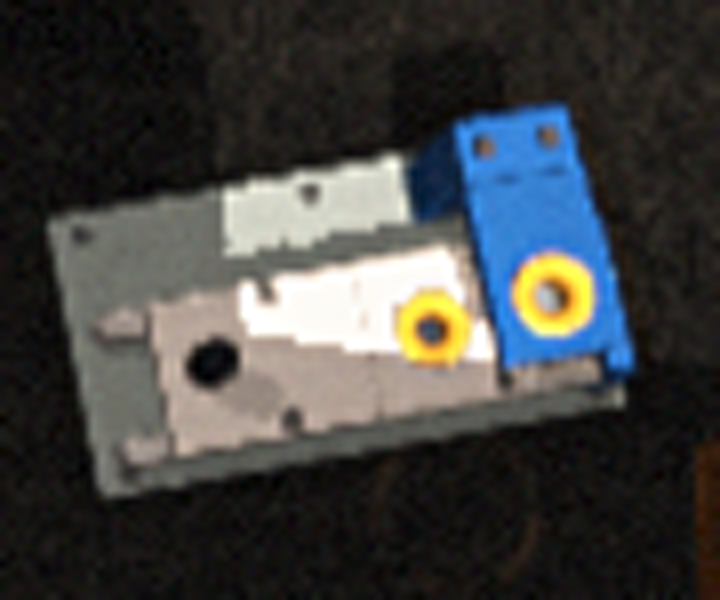

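View pics/s1.png

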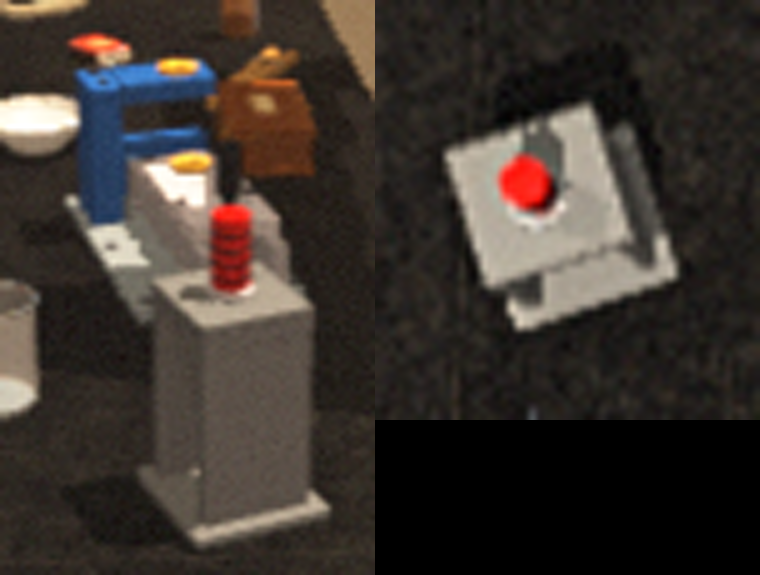

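Enlarged top view: upper bushing at crop (554,296), lower bushing (434,328), knob (213,361), pin top (525,182 in the composite). Side view: upper bushing (179,67), lower bushing (191,161), knob top (230,146), pin top (231,212), collar (233,288). The carriage is well out. Next I triangulate.

```bash
cat > h.py <<'E'
import cv2,numpy as np
from station import manip
C={}
for n in("side","top"):
    m=manip.camera_model(n);R=cv2.Rodrigues(m["rvec"])[0];C[n]=(m["mtx"],R,np.array(m["tvec"]))
def P(n):K,R,t=C[n];return K@np.c_[R,t]
def tri(s,t):
    X=cv2.triangulatePoints(P("side"),P("top"),np.array(s,float).reshape(2,1),np.array(t,float).reshape(2,1))[:,0];return X[:3]/X[3]
def ray(n,p,z):
    K,R,t=C[n];d=R.T@np.linalg.inv(K)@np.array([p[0],p[1],1.]);c=-R.T@t;return c+d*(z-c[2])/d[2]
def proj(n,X):
    q=P(n)@np.append(X,1);return q[:2]/q[2]
def un(u,v,ox,oy,f):return np.array([ox+(u+.5)/f-.5,oy+(v+.5)/f-.5])
E
python3 - <<'E'
from h import *
np.set_printoptions(precision=4,suppress=True)
T=lambda u,v:un(u,v,280,175,8); S=lambda u,v:un(u,v,245,155,5); Q=lambda u,v:un(u-375,v,190,180,7)
for n in C: print(n,"cam",-C[n][1].T@C[n][2])
for nm,s,t,z in [("upper",S(179,67),T(554,296),.119),("lower",S(191,161),T(434,328),.058),("knobtop",S(230,146),T(213,361),.102),("pintop",S(231,210),Q(525,181),.164),("collar",S(233,288),Q(537,212),.122)]:
    print(nm,tri(s,t),ray("top",t,z),ray("side",s,z))
for nm,t in [("c-+",T(50,218)),("c--?",T(103,497)),("cfr",T(622,403))]: print(nm,ray("top",t,.01))
for nm,t in [("stand1",Q(443,155)),("2",Q(590,102)),("3",Q(632,243)),("4",Q(487,288))]: print(nm,ray("top",t,.12))
E
```

```text
side cam [0.5874 1.0295 0.5003]
top cam [0.3776 0.0325 1.133 ]
upper [ 0.5028 -0.2133  0.1189] [ 0.5032 -0.2134  0.119 ] [ 0.5026 -0.2129  0.119 ]
lower [ 0.4968 -0.1815  0.0589] [ 0.497  -0.1817  0.058 ] [ 0.4966 -0.1839  0.058 ]
knobtop [ 0.4778 -0.0911  0.1014] [ 0.4776 -0.091   0.102 ] [ 0.4781 -0.0894  0.102 ]
pintop [0.5044 0.1846 0.1656] [0.5047 0.1849 0.164 ] [0.5039 0.1805 0.164 ]
collar [0.5003 0.1852 0.1229] [0.4973 0.1857 0.122 ] [0.5029 0.1822 0.122 ]
c-+ [ 0.5433 -0.0354  0.01  ]
c--? [ 0.4307 -0.0582  0.01  ]
cfr [ 0.4741 -0.2662  0.01  ]
stand1 [0.5207 0.2271 0.12  ]
2 [0.545  0.1659 0.12  ]
3 [0.4855 0.1454 0.12  ]
4 [0.4649 0.2054 0.12  ]
```

```bash
cat >> h.py <<'E'
def delta(x,y,z,phi):
    "tool-frame mm + spin from the measured pose to a tool-down pose with tool-x yaw phi"
    from scipy.spatial.transform import Rotation as Ro
    s=manip.read_state();w,a,b,c=s["tcp_rot"];R=Ro.from_quat([a,b,c,w]).as_matrix();p=s["position"]
    f=np.arctan2(R[1,0],R[0,0])
    print("t",round(s["time"],2),"p",np.round(p*1000,1),"yaw",round(f,4),"tilt",np.round(R[:2,2],4),"F",np.round(s["contact_force"],1),"open",round(s["opening"]*1000,1),"grip",round(s["grasp_force"],1))
    print("  delta mm",np.round(R.T@(np.array([x,y,z])-p)*1000,1),"spin",round((f-phi+np.pi)%(2*np.pi)-np.pi,4))
E
python3 -c "
from h import *
delta(.4778,-.091,.2,.205)"
```

```text
t 0.1 p [ 180.2 -545.5  230.5] yaw 0.3188 tilt [-0.0002  0.0016] F [-0.2  0.1 -0.4] open 85.1 grip 0.0
  delta mm [ 425.1 -338.3   31.1] spin 0.1138
```

```bash
python3 -m pendant '{"commands":[50,-40,0,0.02,1,98,-78,5,0.05,1,146,-116,10,0.08,1,194,-154,15,0.11,1,242,-193,20,0.114,1]}'; python3 -m pendant '{"commands":[46,-37,2,0,1,92,-74,4,0,1,138,-111,6,0,1,165,-135,10,0,1,165,-135,10,0,1]}'; python3 -c "
from h import *
delta(.4778,-.091,.07,.205)"
```

```text
time: 0.72
position: [0.3502, -0.2851, 0.211]
tcp_rot: [-0.0, 0.995, 0.102, 0.0]
contact_force: [0.8, 0.1, -0.1]
opening: 0.0857
grasp_force: 0.0
time: 1.35
position: [0.4841, -0.1189, 0.2005]
tcp_rot: [-0.001, 0.995, 0.104, -0.001]
contact_force: [0.0, -0.8, -0.3]
opening: 0.0852
grasp_force: 0.0
t 1.35 p [ 484.1 -118.9  200.5] yaw 0.2089 tilt [-0.0012  0.001 ] F [ 0.  -0.8 -0.3] open 85.2 grip 0.0
  delta mm [ -0.3 -28.4 130.6] spin 0.0039
```

```bash
python3 -m pendant '{"commands":[0,-28,0,0.004,1,0,-28,50,0.004,1,0,-28,100,0.004,1,0,-28,130,0.004,1,0,-28,130,0.004,1]}'; python3 -c "
from h import *
delta(.4778,-.091,.07,.205)
import cv2;cv2.imwrite('pics/s2.png',np.hstack([cv2.resize(manip.snapshot('side')[100:240,220:340,::-1],None,fx=3.3,fy=3.3,interpolation=2),cv2.resize(manip.snapshot('top')[130:270,260:380,::-1],None,fx=3.3,fy=3.3,interpolation=2)]))"
```

```text
time: 1.98
position: [0.4753, -0.0936, 0.069]
tcp_rot: [-0.001, 0.995, 0.1, -0.003]
contact_force: [-0.6, 0.4, 0.1]
opening: 0.0856
grasp_force: 0.0
t 1.98 p [475.3 -93.6  69. ] yaw 0.1997 tilt [-0.0056  0.0023] F [-0.6  0.4  0.1] open 85.6 grip 0.0
  delta mm [ 2.9 -2.1 -1. ] spin -0.0053
```

View pics/s2.png

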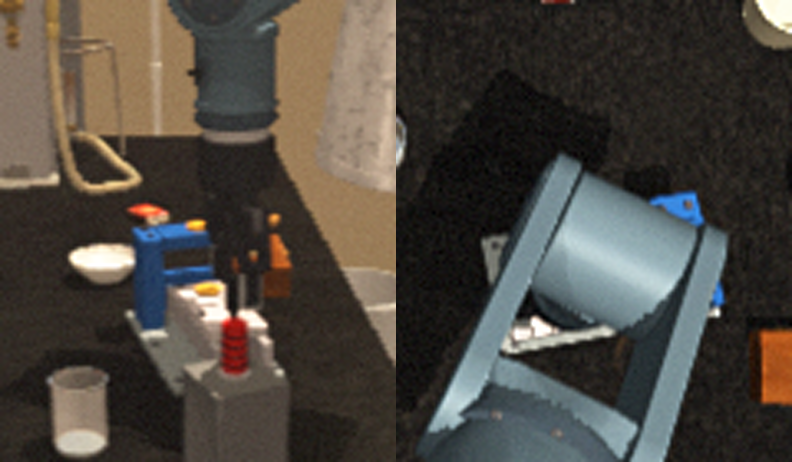

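The fingers now straddle the knob (side half, around (245,260)). I'll close on it.

```bash
python3 -m pendant '{"commands":[0,0,0,0,-1,0,0,0,0,-1,0,0,0,0,-1,0,0,0,0,-1,0,0,0,0,-1]}' 30; python3 -c "
from h import *
delta(.4778,-.091,.07,.205)"
```

```text
time: 2.7
position: [0.4782, -0.0937, 0.0718]
tcp_rot: [0.0, 0.995, 0.1, 0.0]
contact_force: [-0.8, 1.4, 6.7]
opening: 0.0175
grasp_force: 29.3
t 2.7 p [478.2 -93.7  71.8] yaw 0.2009 tilt [ 0.0004 -0.    ] F [-0.8  1.4  6.7] open 17.5 grip 29.3
  delta mm [ 0.2 -2.7  1.8] spin -0.0041
```

```bash
python3 -m pendant '{"commands":[0,7,0,0,-1,0,14,0,0,-1,0,20,0,0,-1,0,25,0,0,-1,0,25,0,0,-1]}'; python3 -m pendant '{"commands":[0,2,0,0,-1,0,4,0,0,-1,0,4,0,0,-1]}'; python3 -c "
from h import *
delta(.4778,-.091,.07,.205)"
```

```text
time: 3.32
position: [0.4834, -0.1187, 0.0718]
tcp_rot: [0.0, 0.995, 0.1, 0.0]
contact_force: [-0.4, -0.8, 5.4]
opening: 0.0174
grasp_force: 29.4
time: 3.7
position: [0.4841, -0.1222, 0.0718]
tcp_rot: [0.0, 0.995, 0.1, 0.0]
contact_force: [-0.5, 0.9, 6.2]
opening: 0.0169
grasp_force: 29.5
t 3.7 p [ 484.1 -122.2   71.8] yaw 0.2008 tilt [ 0.0007 -0.0002] F [-0.5  0.9  6.2] open 16.9 grip 29.5
  delta mm [  0.  -31.8   1.8] spin -0.0042
```

```bash
for i in 1 2; do python3 -m pendant '{"commands":[0,1,0,0,-1,0,2,0,0,-1,0,2,0,0,-1]}' | sed -n '2p;4p;5p'; done; python3 -c "
from h import *
delta(.4778,-.091,.07,.205)"
```

```text
position: [0.4845, -0.124, 0.0718]
contact_force: [-0.8, 2.0, 6.1]
opening: 0.0171
position: [0.4845, -0.1241, 0.0717]
contact_force: [-2.1, 9.9, 11.3]
opening: 0.0171
t 4.45 p [ 484.5 -124.1   71.7] yaw 0.2008 tilt [-0.0004  0.0033] F [-2.1  9.9 11.3] open 17.1 grip 30.2
  delta mm [  0.1 -33.8   1.9] spin -0.0042
```

Home: motion stopped and the force rose to 10 N. I'll release and rise, then go to the pin.

```bash
python3 -m pendant '{"commands":[0,0,0,0,0,0,0,0,0,0.2,0,0,0,0,0.2,0,0,-50,0,0.2,0,0,-100,0,0.2]}'; python3 -m pendant '{"commands":[0,0,-30,0,1,0,0,-60,0,1,0,0,-60,0,1]}'|tail -2; python3 -c "
from h import *
T=manip.snapshot('top');S=manip.snapshot('side')
cv2.imwrite('pics/top3.png',T[:,:,::-1]);cv2.imwrite('pics/side3.png',S[:,:,::-1])
delta(.504,.1855,.23,.35);delta(.504,.1855,.23,.2)"
```

```text
time: 5.08
position: [0.4839, -0.126, 0.1717]
tcp_rot: [-0.001, 0.995, 0.1, -0.001]
contact_force: [0.4, -0.3, 0.2]
opening: 0.0511
grasp_force: 0.0
opening: 0.0855
grasp_force: 0.0
t 5.55 p [ 484.2 -126.1  230.6] yaw 0.2005 tilt [-0.0005  0.0002] F [0.4 0.5 0.1] open 85.7 grip 0.0
  delta mm [  81.4 -301.4    0.7] spin -0.1495
t 5.55 p [ 484.2 -126.1  230.6] yaw 0.2005 tilt [-0.0005  0.0002] F [0.4 0.5 0.1] open 85.7 grip 0.0
  delta mm [  81.4 -301.4    0.7] spin 0.0005
```

```bash
python3 -m pendant '{"commands":[16,-60,0,0,1,32,-120,0,0,1,48,-180,0,0,1,64,-240,0,0,1,81,-301,0,0,1]}'|head -2; python3 -m pendant '{"commands":[0,0,0,0,1,0,0,0,0,1]}'|head -2;  python3 -c "
from h import *
delta(.504,.185,.13,.2)
T=manip.snapshot('top');S=manip.snapshot('side')
cv2.imwrite('pics/top4.png',T[:,:,::-1])
z=lambda I,f:cv2.resize(np.ascontiguousarray(I[:,:,::-1]),None,fx=f,fy=f,interpolation=2)
a=z(S[150:240,245:315],6);b=z(T[180:240,310:370],6)
o=np.zeros((540,790,3),np.uint8);o[:540,:420]=a;o[:360,420:780]=b;cv2.imwrite('pics/c4.png',o)"
```

```text
time: 6.18
position: [0.5028, 0.186, 0.2294]
time: 6.42
position: [0.5029, 0.1839, 0.2296]
t 6.42 p [502.9 183.9 229.6] yaw 0.2018 tilt [-0.0029 -0.001 ] F [ 0.4 -0.3 -0.4] open 85.4 grip 0.0
  delta mm [ 1.6 -0.8 99.6] spin 0.0018
```

View pics/c4.png

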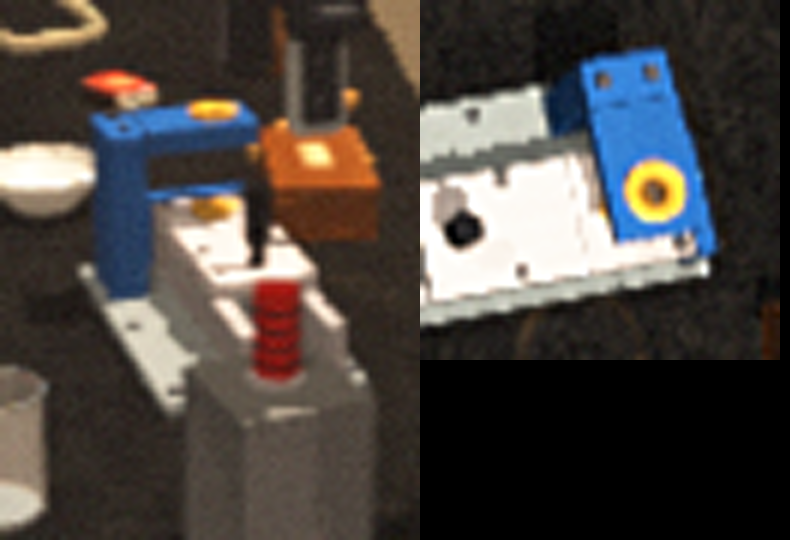

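In the side half the two bushings line up, upper (217,108) over lower (213,208). In the top half the knob is at (463,230) and the upper bushing at (656,190). I'll check where the knob, the pin and the TCP should project.

```bash
python3 -c "
from h import *
np.set_printoptions(precision=4,suppress=True)
T=lambda u,v:un(u-420,v,310,180,6); S=lambda u,v:un(u,v,245,150,6)
print('knob',ray('top',T(463,230),.102),'upper',tri(S(216,108),T(656,190)),ray('top',T(656,190),.119))
print('lower side',ray('side',S(213,208),.058))
print('pin tri axis side z.164',ray('side',S(278,285),.164))
p=manip.read_state()['position']
for d in (-.0425,0,.0425):
  q=p+np.array([.2*-d,.98*d,0.013]); print((proj('side',q)-[245,150])*6+2.5)
print((proj('side',[.504,.185,.164])-[245,150])*6+2.5)
"
```

```text
knob [ 0.4837 -0.1223  0.102 ] upper [ 0.5028 -0.2131  0.1206] [ 0.5041 -0.2137  0.119 ]
lower side [ 0.5043 -0.2117  0.058 ]
pin tri axis side z.164 [0.5039 0.1838 0.164 ]
[249.4406  73.9633]
[279.202  101.7561]
[311.7071 132.1111]
[278.0471 286.0583]
```

```bash
python3 -m pendant '{"commands":[1,-1,35,0,1,1,-1,70,0,1,1,-1,99,0,1,1,-1,99,0,1,1,-1,99,0,1]}'|sed -n '2p;4p'; python3 -m pendant '{"commands":[0,0,0,0,-1,0,0,0,0,-1,0,0,0,0,-1,0,0,0,0,-1,0,0,0,0,-1]}' 60; python3 -c "
from h import *
delta(.504,.185,.25,.2)"
```

```text
position: [0.5055, 0.1845, 0.1334]
contact_force: [0.3, -0.7, 0.4]
time: 7.78
position: [0.5048, 0.1856, 0.1328]
tcp_rot: [-0.0, 0.995, 0.1, 0.0]
contact_force: [-0.9, 1.3, 4.1]
opening: 0.0186
grasp_force: 58.5
t 7.78 p [504.8 185.6 132.8] yaw 0.201 tilt [0.0005 0.0002] F [-0.9  1.3  4.1] open 18.6 grip 58.5
  delta mm [  -0.8    0.4 -117.2] spin 0.001
```

```bash
python3 -m pendant '{"commands":[0,0,-20,0,-1,0,0,-60,0,-1,0,0,-105,0,-1,0,0,-140,0,-1,0,0,-140,0,-1]}'; python3 -c "
from h import *
delta(.503,-.2127,.27,.2)"
```

```text
time: 8.4
position: [0.5062, 0.1856, 0.2752]
tcp_rot: [-0.0, 0.995, 0.1, 0.003]
contact_force: [0.5, 0.2, -1.1]
opening: 0.0185
grasp_force: 58.9
t 8.4 p [506.2 185.6 275.2] yaw 0.2009 tilt [0.0059 0.0007] F [ 0.5  0.2 -1.1] open 18.5 grip 58.9
  delta mm [-82.7 389.7   4.9] spin 0.0009
```

```bash
python3 -m pendant '{"commands":[-7,30,0,0,-1,-17,80,0,0,-1,-28,130,0,0,-1,-39,180,0,0,-1,-49,230,0,0,-1]}'|head -2; python3 -m pendant '{"commands":[-11,50,0,0,-1,-21,100,0,0,-1,-28,140,0,0,-1,-32,158,0,0,-1,-32,158,0,0,-1]}'|head -2;python3 -m pendant '{"commands":[0,0,0,0,-1,0,0,0,0,-1]}'|head -1; python3 -c "
from h import *
delta(.503,-.2127,.27,.2)
T=manip.snapshot('top');S=manip.snapshot('side')
z=lambda I,f:cv2.resize(np.ascontiguousarray(I[:,:,::-1]),None,fx=f,fy=f,interpolation=2)
a=z(S[115:200,250:310],7);b=z(T[170:240,310:370],6)
o=np.zeros((595,785,3),np.uint8);o[:595,:420]=a;o[:420,420:780]=b;cv2.imwrite('pics/c5.png',o)"
```

```text
time: 9.02
position: [0.5013, -0.051, 0.2701]
time: 9.65
position: [0.502, -0.2111, 0.2707]
time: 9.9
t 9.9 p [ 502.8 -209.6  272.3] yaw 0.2026 tilt [0.     0.0003] F [ 0.3 -0.1 -1.3] open 18.8 grip 59.0
  delta mm [-0.4  3.1  2.3] spin 0.0026
```

View pics/c5.png

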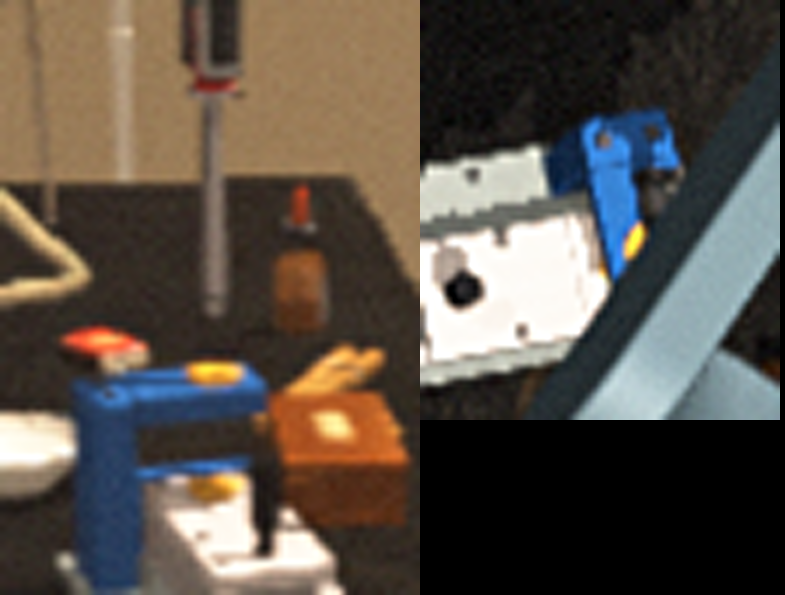

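The pin hangs straight: shank about column 213, point (215,317), directly above the mouth at (216,372). The top view is blocked by the arm. I'll compare the projections.

```bash
python3 -c "
from h import *
f=lambda X:(proj('side',X)-[250,115])*7+3
print('pt',f([.5028,-.2096,.1495]),f([.5038,-.2096,.1495]),'collar',f([.5028,-.2096,.2595]));print('mouth',f([.503,-.2127,.119]), f([.503,-.2117,.119]))
delta(.503,-.2127,.242,.2)"
```

```text
pt [215.36919388 317.94110072] [213.38695952 318.00120169] collar [213.67880822 100.78580669]
mouth [214.99894319 374.1269453 ] [215.13685194 374.70063609]
t 10.0 p [ 502.8 -209.9  272.5] yaw 0.2024 tilt [ 0.0003 -0.    ] F [ 0.2 -0.4 -0.6] open 18.4 grip 59.0
  delta mm [-0.4  2.8 30.5] spin 0.0024
```

```bash
python3 -m pendant '{"commands":[0,3,0,0.002,-1,0,3,15,0.002,-1,0,3,30,0.002,-1,0,3,34,0.002,-1,0,3,34,0.002,-1]}'|sed -n '2p;4p'; python3 -m pendant '{"commands":[0,0,2,0,-1,0,0,4,0,-1,0,0,6,0,-1,0,0,6,0,-1]}'|sed -n '2p;4p'
```

```text
position: [0.5029, -0.2138, 0.2375]
contact_force: [-0.3, 0.2, -1.1]
position: [0.5031, -0.2139, 0.2322]
contact_force: [-0.4, 0.2, -1.3]
```

```bash
python3 -m pendant '{"commands":[0,-1,0,0,-1,0,-1,4,0,-1,0,-1,8,0,-1,0,-1,12,0,-1,0,-1,12,0,-1]}'|sed -n '2p;4p'; python3 -m pendant '{"commands":[0,0,5,0,-1,0,0,10,0,-1,0,0,15,0,-1,0,0,20,0,-1,0,0,20,0,-1]}'|sed -n '2p;4p'
```

```text
position: [0.5027, -0.2127, 0.2197]
contact_force: [-0.4, -0.0, -1.4]
position: [0.5027, -0.2128, 0.1997]
contact_force: [-0.8, -0.4, -1.1]
```

```bash
python3 -m pendant '{"commands":[0,0,6,0,-1,0,0,12,0,-1,0,0,18,0,-1,0,0,23,0,-1,0,0,23,0,-1]}'|sed -n '2p;4p'; python3 -m pendant '{"commands":[0,0,3,0,-1,0,0,6,0,-1,0,0,9,0,-1,0,0,12,0,-1,0,0,12,0,-1]}'|sed -n '2p;4p'
```

```text
position: [0.5027, -0.2127, 0.1767]
contact_force: [0.7, -0.6, -0.5]
position: [0.5028, -0.2128, 0.165]
contact_force: [-0.1, 0.3, -1.3]
```

```bash
python3 -m pendant '{"commands":[0,0,5,0,-1,0,0,10,0,-1,0,0,15,0,-1,0,0,18,0,-1,0,0,18,0,-1]}'|sed -n '2p;4p'; python3 -m pendant '{"commands":[0,0,0,0,-1,0,0,0,0,-1,0,0,0,0,-1]}'; python3 -c "
from h import *
delta(.503,-.2127,.1468,.2)
S=manip.snapshot('side');T=manip.snapshot('top')
z=lambda I,f:cv2.resize(np.ascontiguousarray(I[:,:,::-1]),None,fx=f,fy=f,interpolation=2)
a=z(S[130:205,250:310],7);b=z(T[140:240,235:400],2.2)
o=np.zeros((525,785,3),np.uint8);o[:525,:420]=a;o[:220,420:783]=b;cv2.imwrite('pics/c6.png',o)
f=lambda X:(proj('side',X)-[250,130])*7+3
print('collar underside at point z .024:',f([.5028,-.2127,.134]),'mouth',f([.5028,-.2127,.119]))"
```

```text
position: [0.5028, -0.2128, 0.1469]
contact_force: [-0.5, 0.4, -1.3]
time: 14.62
position: [0.5031, -0.213, 0.1475]
tcp_rot: [0.0, 0.995, 0.099, 0.0]
contact_force: [0.8, -0.4, -1.2]
opening: 0.0188
grasp_force: 59.0
t 14.62 p [ 503.1 -213.   147.5] yaw 0.1988 tilt [ 0.0003 -0.0002] F [ 0.8 -0.4 -1.2] open 18.8 grip 59.0
  delta mm [-0.  -0.4  0.7] spin -0.0012
collar underside at point z .024: [215.16910984 240.78750692] mouth [215.39128083 269.11493326]
```

View pics/c6.png

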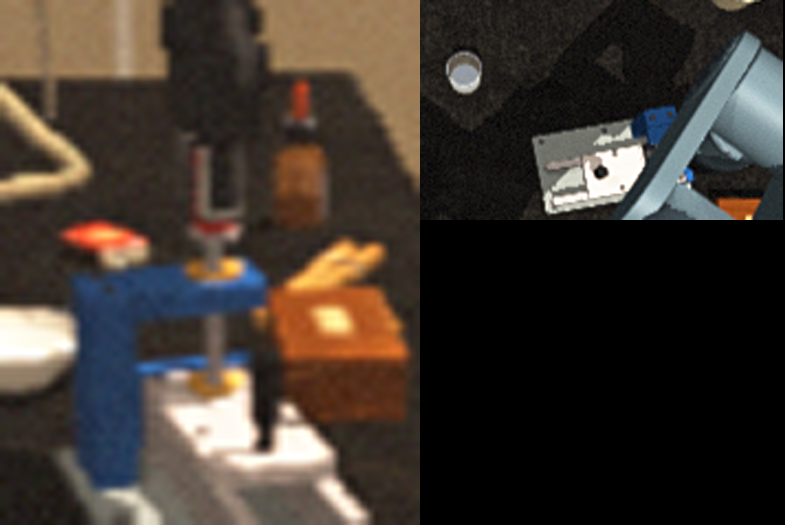

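The pin passes through the upper bushing (215,268) and into the carriage bushing (214,382). The underside of its collar shows at about row 238; row 241 would put the point at exactly z 24 mm. The arm is still with no contact load, so I'll hand in.

```bash
python3 -c "
from station import manip
print(manip.finish_job())"
```

```text
the job is handed in; nothing more can be done
None
```

I handed the job in at about 15 s: the carriage is home against its stop, and the pin is held still through both bushings with its point about 24–25 mm above the worktop, midway between the carriage bushing's underside and the base plate; the beaker, dish and bottle were not touched.

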